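# Pack the ware tray, then free the drooping bolt and hold the drying cupboard's gate ajar

## Task

Stand the tall jar and the square kiln prop upright in the two free ends of the small wooden tray, one on each side of the squat jar that stays there. Then open the drying cupboard so that the tray can go in: its bolt droops and its nose hangs behind the keeper's bent-up lip, so lift the bolt by its knob while you pull it fully back, and swing the sprung gate towards you until its free edge stands about 80 mm ajar. The gate would spring shut, so finish while still holding it at that opening, gripped or hooked in the fingers, and leave the bowl and the beaker alone.

Things in the scene. Friction and masses are not known exactly. Their poses are not given: they have to be found in the camera images.
- tall_jar: white cylindrical glaze jar, 48 mm in diameter, 85 mm tall, about 0.3 kg, standing loose on the table; origin at the centre of its underside, z up
- prop: square kiln prop (ceramic post, off-white), 48 x 48 mm, 85 mm tall, about 0.35 kg, standing loose on the table; origin at the centre of its underside, x and y square to its sides, z up
- squat_jar: white cylindrical jar, 48 mm in diameter, 55 mm tall, standing loose in the middle of the tray; origin at the centre of its underside
- tray: open wooden tray fixed on the table, outside 74 mm (x) by 181 mm (y) by 40 mm high, walls and floor 8 mm thick, so the inside is 58 by 165 mm: one row along y of three 48 mm things, with about 21 mm to spare in all along y and 10 mm across x; origin under its centre on the table, y along its length. The centres of the free ends lie 53 mm either side of its centre along y
- cupboard: low plywood drying cupboard fixed on the table, 220 mm deep (x), 360 mm wide (y), 122 mm high, roofed; origin at the middle of its lower front edge on the table; its front, with the gate, looks along its own -x; its y runs along the front towards the hinge side. The front panel to the right of the gate (-y) is a fixed jamb that carries the keeper
- gate_hinge (a point): point on the gate's upright hinge line, at the cupboard's front face, 118 mm above the table (150 mm along the cupboard's +y from its origin)
- gate_edge (a point): upper front corner of the gate's free edge (gate stile), 118 mm above the table, 277 mm from the hinge line
- gate (a joint): angle of the plywood gate (277 mm wide, 13 mm thick, from 8 to 118 mm above the table, the bolt on its front), rad: 0 shut, grows to 1.2 as the free edge swings outward (clockwise from above); a spring always shuts it, with 0.56 to 0.7 N m between 0 and 0.4 rad
- bolt_knob (a point): centre of the steel bolt's knob, an upright cylinder 18 mm in diameter and 30 mm tall on a 10 mm stem that stands on the bolt rod, above the cupboard's roof height (about 150 mm above the table); the knob's middle is 54 mm above the rod's axis and 85 mm from the bolt's tail pivot, 18 mm in front of the gate's face; it leans 0.15 rad towards the keeper while the bolt droops
- bolt_slide (a joint): how far the bolt is drawn back, m: 0 fully shot, 0.055 fully drawn; it slides along the gate towards the hinge, with about 1.5 N of friction, and stays where it is left. Up to about 5 mm it moves freely even when drooping; then the nose meets the lip. The nose is clear of the keeper from about 0.030
- bolt (a joint): how far the bolt is lifted about its tail, rad: 0 drooping as its weight leaves it, 0.15 level, 0.22 the most. Its nose passes over the lip above about 0.11, which is about 9 mm of lift at the knob (0.22 is 18 mm); as it lifts, the knob also moves towards the hinge by 54 mm per rad
- keeper_lip (a point): middle of the upper edge of the bent-up lip, a 4 mm steel strip across the keeper's gate side, standing 24 mm above the keeper's floor; the keeper has a steel cheek in front and is open above; the bolt's end nose, 10 mm long and hanging 22 mm below the rod's axis, sits behind the lip
- bowl: small green bowl, 80 mm across, 45 mm tall, bystander: leave it alone
- beaker: clear beaker, 72 mm across, 100 mm tall, bystander: leave it alone
Not all that is in view belongs to the job. What is shaped like the prop but blue is not meant.

How it is judged:
On the way, in this order (a step that is already met when the one before it is completed fails the run):
1. the tall jar and the prop stand upright on the tray's floor beside the squat jar, let go (x of tall_jar in the frame of tray between -0.02 and 0.02 m and y of tall_jar in the frame of tray between -0.07 and 0.07 m and z of tall_jar in the frame of tray between 0 and 0.013 m and angle between each of tall_jar, prop, squat_jar's own z axis and vertical below 0.15 rad and x of prop in the frame of tray between -0.02 and 0.02 m and y of prop in the frame of tray between -0.07 and 0.07 m and z of prop in the frame of tray between 0 and 0.013 m and x of squat_jar in the frame of tray between -0.02 and 0.02 m and y of squat_jar in the frame of tray between -0.07 and 0.07 m and z of squat_jar in the frame of tray between 0 and 0.013 m and contact force between the fingers and tall_jar below 0.1 N and contact force between the fingers and prop below 0.1 N), for 0.2 s.
2. the bolt has been lifted over the lip and drawn back by at least 40 mm (value of joint bolt_slide above 0.04 m), for 0.1 s.
At the end, for the whole second after the job is handed in: The tall jar, the prop and the squat jar stand upright (within 0.15 rad) on the tray's floor; the bolt is still drawn by more than 33 mm; the gate stands still at 0.19 to 0.43 rad (free edge about 53 to 115 mm ajar), held there by the fingers with more than 0.8 N on the gate or its bolt (all of step 1 and value of joint bolt_slide above 0.033 m and value of joint gate between 0.19 and 0.43 rad and velocity of joint gate between -0.05 and 0.05 rad/s and contact force between the fingers and gate above 0.8 N); the arm keeps its last pose, push and grip.
It fails at once if the green bowl is moved by more than 30 mm (distance of bowl from where it was at the start of the episode above 0.03 m).
It fails at once if the clear beaker is moved by more than 30 mm (distance of beaker from where it was at the start of the episode above 0.03 m).
It also fails if it takes over 67 s, if anything falls off the work surface, if the arm or the gripper's body presses on something with over 40 N, if the wrist force passes 120 N, or if a joint passes its speed limit or range.

## Robot

A 7-joint arm with a two-finger parallel gripper is mounted at the origin on the work surface. World frame = base frame: x ahead of the robot, y to its left, z up, the work surface at z = 0. Lengths are in m, angles in rad, forces in N, time in s.
With the tool pointing down it reaches from about 0.4 to 0.925 m from the base axis. Payload 4.1 kg.
Tool frame: the origin (TCP) lies on the centre line of the jaws, within the pads' length; the fingertips stand 8 mm ahead of it and the grasp point (between the pads) lies 11 mm behind it; z points along the fingers, y is the line along which they close (so a half turn about z gives the same grasp; the last joint's range is limited). The gripper opens to 85 mm and grips with 20 to 120 N. Pads are 22 mm wide; open, the fingers measure 114 mm over their backs; the gripper's body (76 mm by 85 mm) begins 54 mm behind the grasp point. The pads swing forward as they close: fully open they stand 13 mm farther back than shut.
Start: joints at [-1.248, 0.398, 0.045, 1.537, -0.019, 1.207, -0.051], TCP at [0.266, 0.593, 0.239] pointing down, gripper open.
Joint ranges: [-2.82, 2.82], [-0.49, 2.23], [-1.37, 1.46], [0, 2.46], [-1.36, 4.5], [0.23, 2], [-2.94, 2.94]. Speed limits (rad/s): [2.57, 2.57, 3.14, 3.14, 3.14, 3.14, 3.14].

## Interface

Orientations are given as a 3x3 rotation matrix whose columns are the frame's x, y, z axes.
In Python, from station import bot, eoat, readout, optics, workorder gives the robot as it stands. Calls block until the motion is done:
- bot.movep(position, orientation): joint-space move of the TCP to a pose.
- bot.servo_line(position, ori=None, v=0.15, f_stop=None): straight line of the TCP; ori=None keeps the orientation; v is the mean speed in m/s. With f_stop (N) it stops when the force on the tool has changed by that much, and returns True; else False.
- bot.set_joints(angles): joint-space move.
- eoat.grip(opening, squeeze=None): finger opening in m; squeeze is the grip in N (None keeps the last); returns when the fingers have stopped.
- bot.hold(seconds).
- bot.solve_ik(position, orientation): joint angles nearest the present ones, or None.
- readout.observe(): the state.
- optics.snapshot(name): name is "scene" or "top" or "wrist"; returns a dict with "frame" (480x640x3 uint8, red, green, blue), "intrinsics" (3x3 intrinsics, pixels), "rvec" (rotation vector, rad) and "tvec" (3), from world to camera coordinates, as OpenCV has them; the wrist camera has in their place "hand_eye" (4x4, takes a point from camera to tool coordinates, whose origin is the TCP and whose axes are the flange's). Camera axes: x right, y down, z forward; pixel columns grow to the right and rows downward; lengths in m; the calibration is good to about 2 mm. A picture is of the moment at which its call begins: read the wrist's pose just before it. There is no depth.
A pose or a line that the arm cannot do raises bot.MotionError and nothing moves.
- workorder.sign_off(): hands the job in; it is judged then, once.
The state is a dict: "time_s": time; "joint_pos": joint angles; "joint_vel": joint speeds; "joint_efforts": joint torques, N m; "tool_pos": TCP position; "ee_rot": TCP orientation; "force": force on the tool from outside, world axes, zero at the start; "torque": the same for the moment, N m; "finger_gap": finger opening in m; "grasp_force": force on a finger pad.
Only numpy, scipy, OpenCV 4.12 (cv2) and the standard library are available. Lean on these libraries where they do the work, as an engineer would, in place of code of your own. Each camera call takes 0.05 s, during which the arm holds its last target. There are 200 camera calls.

## Working session

There is one attempt and no reset: what is moved stays moved. The work goes in short steps, each a Python script; the robot and the scene stay as the last script left them, time stands still between calls to the robot, and variables do not carry over. Pictures are saved under pics/ and viewed, at most 10 in all, crops included, and the job is handed in when it is done.

```bash
ls; mkdir -p pics; python3 - <<'E'
from station import bot, eoat, readout, optics, workorder
import cv2,numpy as np
for n in ("scene","top"):
    s=optics.snapshot(n); cv2.imwrite(f"pics/{n}0.png",s["frame"][:,:,::-1]); np.savez(f"pics/{n}0.npz",**s)
    R=cv2.Rodrigues(np.array(s["rvec"],float))[0]; print(n,s["intrinsics"],"cam",-R.T@np.array(s["tvec"]).ravel(), R[2])
o=readout.observe(); print(o)
print(optics.snapshot("wrist")["hand_eye"])
E
```

```text
pics
scene [[459.53006965   0.         317.65227186]
 [  0.         459.53006965 235.64650674]
 [  0.           0.           1.        ]] cam [0.94998346 0.50125499 0.77841104] [-0.41491307 -0.55511561 -0.72089792]
top [[464.94173798   0.         315.44361859]
 [  0.         464.94173798 245.60701647]
 [  0.           0.           1.        ]] cam [0.51576656 0.02630122 1.10202881] [ 0.04081614 -0.01642397 -0.99903168]
{'time_s': 0.1, 'joint_pos': array([-1.24799996,  0.39911686,  0.04503642,  1.5377208 , -0.01867989,
        1.20689957, -0.05069464]), 'joint_vel': array([-2.19145018e-04, -1.31490141e-03, -9.18533693e-04, -4.40664323e-03,
        1.03123046e-04,  4.40972280e-04, -2.78730995e-05]), 'joint_efforts': array([ 3.19106126e-03, -4.76265943e+01,  1.36979006e+00, -2.54949367e+01,
        1.19868820e-02,  5.03100120e-03,  8.83835554e-06]), 'tool_pos': array([0.26587068, 0.59254811, 0.23838287]), 'ee_rot': array([[-9.12406206e-01,  4.09285455e-01, -5.76787040e-04],
       [ 4.09285838e-01,  9.12404770e-01, -1.62424175e-03],
       [-1.38515277e-04, -1.71803902e-03, -9.99998515e-01]]), 'force': array([ 0.34085634, -0.59213304,  0.07485277]), 'torque': array([-0.02020278,  0.00057133,  0.07287752]), 'grasp_force': 0.0, 'finger_gap': 0.08538893968569473}
[[ 7.58970719e-04 -9.63804036e-01 -2.66610587e-01  6.68043695e-02]
 [ 9.99999622e-01  8.44482837e-04 -2.06089094e-04 -7.22964513e-04]
 [ 4.23777565e-04 -2.66610330e-01  9.63804312e-01 -1.34858203e-01]
 [ 0.00000000e+00  0.00000000e+00  0.00000000e+00  1.00000000e+00]]
```

View pics/scene0.png

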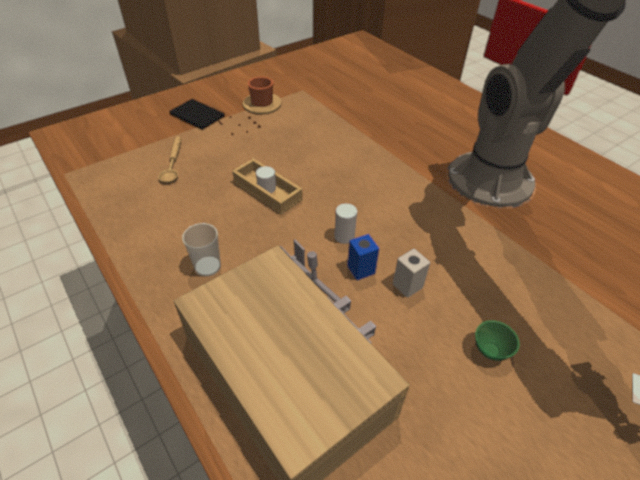

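View pics/top0.png

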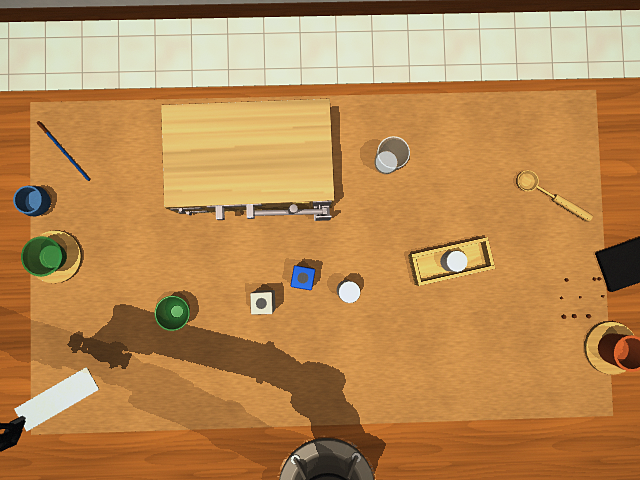

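Candidates in the top view:
- **Prop:** off-white (261,303) or blue (303,278). I choose the off-white one.
- **Tall jar:** loose white cylinder (349,292), or the squat jar inside the tray (455,261). I choose the loose one.
- **Bolt knob:** dark disc at about (293,209), which is (312,265) in the scene view.
- **Bystanders:** green bowl (172,313) and beaker (392,155).

Next is one close crop to check the choice.

```bash
cat > h.py <<'E'
import cv2,numpy as np
def cam(s):
    R=cv2.Rodrigues(np.array(s["rvec"],float).ravel())[0]; t=np.array(s["tvec"],float).ravel()
    return np.array(s["intrinsics"]),R,t
def ray(s,uv):
    K,R,t=cam(s); d=R.T@np.linalg.inv(K)@np.array([uv[0],uv[1],1.]); return -R.T@t,d/np.linalg.norm(d)
def plane(s,uv,z):
    c,d=ray(s,uv); return c+d*(z-c[2])/d[2]
def tri(rays):
    A=sum(np.eye(3)-np.outer(d,d) for c,d in rays); b=sum((np.eye(3)-np.outer(d,d))@c for c,d in rays)
    p=np.linalg.solve(A,b); return p,max(np.linalg.norm((np.eye(3)-np.outer(d,d))@(p-c)) for c,d in rays)
def proj(s,p):
    K,R,t=cam(s); return cv2.projectPoints(np.array(p,float).reshape(-1,3),np.array(s["rvec"],float),np.array(s["tvec"],float),K,None)[0].reshape(-1,2)
E
python3 - <<'E'
import cv2,numpy as np
t=cv2.imread("pics/top0.png"); s=cv2.imread("pics/scene0.png")
a=cv2.resize(t[190:320,240:340],None,fx=4,fy=4,interpolation=3)[:, :400]
b=cv2.resize(s[190:300,280:440],None,fx=2.5,fy=2.5,interpolation=3)
c=cv2.resize(s[230:350,280:400],None,fx=2.5,fy=2.5,interpolation=3)
im=np.zeros((600,800,3),np.uint8); im[:520,:400]=a; im[:275,400:]=b; im[290:590,400:700]=c
cv2.imwrite("pics/comp.png",im)
E
```

```text
(no output)
```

View pics/comp.png

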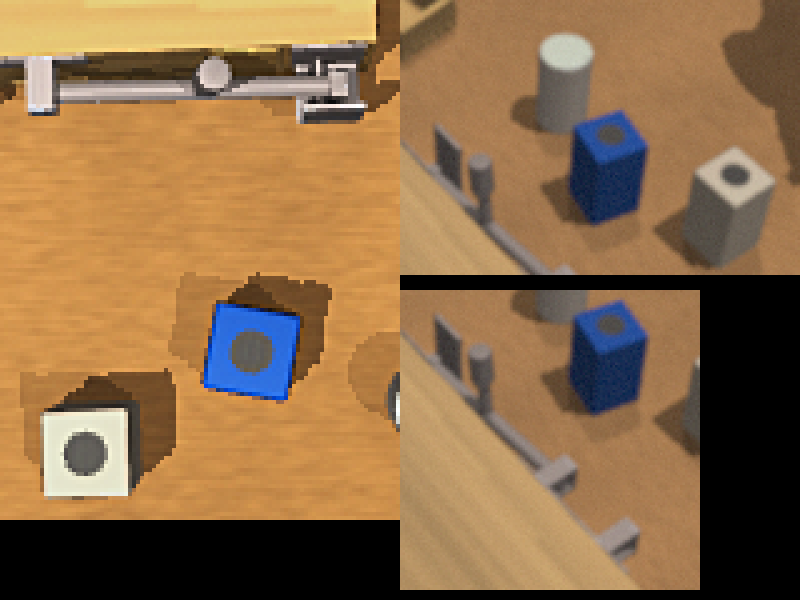

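The crop confirms the off-white prop: its hole centre is at top (261,303) and scene (414,260). The jar's top is at scene (346,211). The knob's top is at top (293.5,208) and scene (313,253).

```bash
python3 - <<'E'
import cv2,numpy as np; from h import *
T=dict(np.load("pics/top0.npz"));S=dict(np.load("pics/scene0.npz"))
f=T["frame"]; g=S["frame"]
def blob(img,mask,box):
    x0,y0,x1,y1=box; m=np.zeros(mask.shape,np.uint8); m[y0:y1,x0:x1]=mask[y0:y1,x0:x1]*255
    n,l,st,c=cv2.connectedComponentsWithStats(m); k=1+np.argmax(st[1:,4]); mm=(l==k).astype(np.uint8)
    cn=max(cv2.findContours(mm,0,cv2.CHAIN_APPROX_NONE)[0],key=cv2.contourArea)
    return c[k],st[k],cn
hs=cv2.cvtColor(f,cv2.COLOR_RGB2HSV).astype(int); hg=cv2.cvtColor(g,cv2.COLOR_RGB2HSV).astype(int)
w=(hs[...,1]<60)&(hs[...,2]>190)
cj,sj,_=blob(f,w,(335,275,365,310)); cs,ss,_=blob(f,w,(435,245,472,278)); cp,sp,pc=blob(f,w,(245,285,280,322))
print("jar",cj,sj,"squat",cs,ss,"prop",cp,sp)
pr=cv2.minAreaRect(pc); print(pr)
print("scene jar top candidates")
wg=(hg[...,1]<70)
for n,b,th in(("jar",(330,198,362,222),175),("squat",(253,163,278,185),175),("prop",(392,248,434,274),175)):
    c,s,cn=blob(g,wg&(hg[...,2]>th),b); print(n,c,s)
    if n=="jar": us=c
    if n=="squat": uq=c
print("jar top",tri([ray(T,cj),ray(S,us)]),"squat",tri([ray(T,cs),ray(S,uq)]))
print("prop hole",tri([ray(T,(261.0,303.0)),ray(S,(413.8,259.8))]))
print("prop@.085",plane(T,pr[0],.085))
box=np.array([plane(T,p,.085) for p in cv2.boxPoints(pr)]); print(np.linalg.norm(np.diff(box,axis=0),axis=1),np.degrees(np.arctan2(*(box[1]-box[0])[[1,0]])))
print("knob top",tri([ray(T,(293.2,207.9)),ray(S,(312.6,253.4))]))
y=(hs[...,0]>15)&(hs[...,0]<30)&(hs[...,2]>185)&(hs[...,1]>90)
# roof by corners, tray
c,s,cn=blob(f,y,(155,95,340,212)); r=cv2.minAreaRect(cn); print("roof",r)
b=np.array([plane(T,p,.122) for p in cv2.boxPoints(r)]); print(b.round(4),np.linalg.norm(np.diff(b,axis=0),axis=1))
for v in(150,170,190):
    y=(hs[...,0]>14)&(hs[...,0]<32)&(hs[...,2]>v)&(hs[...,1]>90)
    c,s,cn=blob(f,y,(400,225,505,295)); r=cv2.minAreaRect(cn); b=np.array([plane(T,p,.04) for p in cv2.boxPoints(r)])
    d=np.diff(b,axis=0); print("tray",v,r,b.mean(0).round(4),np.linalg.norm(d,axis=1),np.degrees(np.arctan2(d[:,1],d[:,0])))
E
```

```text
jar [349.05681818 291.77840909] [339 282  21  21 352] squat [456.62613982 260.8662614 ] [447 251  20  21 329] prop [261.13662791 302.89534884] [251 292  21  22 344]
((261.0, 302.5), (21.0, 20.0), 90.0)
scene jar top candidates
jar [346.11353712 209.90393013] [336 203  21  15 229]
squat [265.23780488 171.66463415] [256 166  19  12 164]
prop [413.87188612 260.10320285] [399 249  31  23 281]
jar top (array([ 0.4537983 , -0.06036177,  0.0851055 ]), np.float64(0.0010021278003937962)) squat (array([ 0.51439756, -0.30587162,  0.06235203]), np.float64(0.0014898860800311151))
prop hole (array([0.43474438, 0.13223109, 0.08436948]), np.float64(0.0011423340808235955))
prop@.085 [0.43666992 0.1313068  0.085     ]
[0.04346093 0.04549259 0.0433807 ] -91.60442998810474
knob top (array([0.63021822, 0.05534151, 0.1619245 ]), np.float64(0.0022288559995572808))
roof ((246.9923858642578, 153.15402221679688), (112.23664093017578, 186.48245239257812), 88.74095153808594)
[[ 0.8766  0.348   0.122 ]
 [ 0.877  -0.0489  0.122 ]
 [ 0.6357 -0.0471  0.122 ]
 [ 0.637   0.3459  0.122 ]] [0.39692168 0.24121226 0.39299829]
tray 150 ((452.0, 259.5), (69.0, 104.0), 90.0) [ 0.5192 -0.3037  0.04  ] [0.2404192  0.15851861 0.23893927] [-91.47797463 177.48230495  88.39181825]
tray 170 ((452.0, 259.5), (69.0, 104.0), 90.0) [ 0.5192 -0.3037  0.04  ] [0.2404192  0.15851861 0.23893927] [-91.47797463 177.48230495  88.39181825]
tray 190 ((452.0, 259.5), (69.0, 104.0), 90.0) [ 0.5192 -0.3037  0.04  ] [0.2404192  0.15851861 0.23893927] [-91.47797463 177.48230495  88.39181825]
```

Jar (0.454,-0.060, top 0.085) and prop (0.436,0.132, top 0.084) match the given sizes. The knob top at 0.162 also fits. The colour masks failed on the tray and roof, so I'll measure those from near with the wrist camera.

```bash
cat >> h.py <<'E'
def Rz(a,flip=1):
    # tool down, closing axis y at world angle a; flip=-1 half turn
    y=flip*np.array([np.cos(a),np.sin(a),0]); z=np.array([0,0,-1.]); return np.column_stack([np.cross(y,z),y,z])
def wsnap(optics,readout):
    o=readout.observe(); s=optics.snapshot("wrist"); R=np.array(o["ee_rot"]); H=np.array(s["hand_eye"])
    W=np.eye(4); W[:3,:3]=R; W[:3,3]=o["tool_pos"]; M=np.linalg.inv(W@H)
    return dict(frame=s["frame"],intrinsics=s["intrinsics"],rvec=cv2.Rodrigues(M[:3,:3])[0],tvec=M[:3,3])
E
python3 - <<'E'
from station import bot, eoat, readout, optics, workorder
from h import *
for f in(1,-1):
    for n,p,a in(("jar",(.454,-.06,.2),0),("prop",(.436,.132,.2),0),("tray",(.51,-.3,.25),.15),("knob",(.63,.055,.2),0),("knobopen",(.56,.1,.2),-.3)):
        q=bot.solve_ik(p,Rz(a,f)); print(f,n,None if q is None else np.round(q,2))
bot.movep([.47,-.27,.25],Rz(0.15,1) if bot.solve_ik([.47,-.27,.25],Rz(.15,1)) is not None else Rz(.15,-1))
a=wsnap(optics,readout)
bot.servo_line([.55,-.33,.25])
b=wsnap(optics,readout)
np.savez("pics/wa.npz",**a);np.savez("pics/wb.npz",**b)
im=np.hstack([cv2.resize(x["frame"],(400,300)) for x in(a,b)]); cv2.imwrite("pics/wab.png",im[:,:,::-1])
print(readout.observe()["time_s"],a["intrinsics"])
E
```

```text
1 jar [-0.72  0.12  0.83  2.04 -0.1   1.02  0.15]
1 prop [-0.87  0.09  0.51  2.04 -0.05  1.02 -0.33]
1 tray [-0.39  0.58  1.24  1.69 -0.56  1.29  1.12]
1 knob [-0.63  0.47  0.66  1.64 -0.31  1.14  0.11]
1 knobopen [-0.76  0.34  0.64  1.79 -0.23  1.08 -0.34]
-1 jar [-1.08  0.25  1.29  2.04 -0.28  1.04 -2.79]
-1 prop [-0.53  0.09  0.15  2.03 -0.02  1.02  2.77]
-1 tray [-0.4   0.6   1.27  1.69 -0.59  1.3  -2.  ]
-1 knob [ 0.62  0.64 -1.16  1.61  0.61  1.3   2.51]
-1 knobopen [-0.38  0.29  0.15  1.79 -0.05  1.07  2.64]
4.175 [[369.63793217   0.         319.66455281]
 [  0.         369.63793217 238.55794909]
 [  0.           0.           1.        ]]
```

View pics/wab.png

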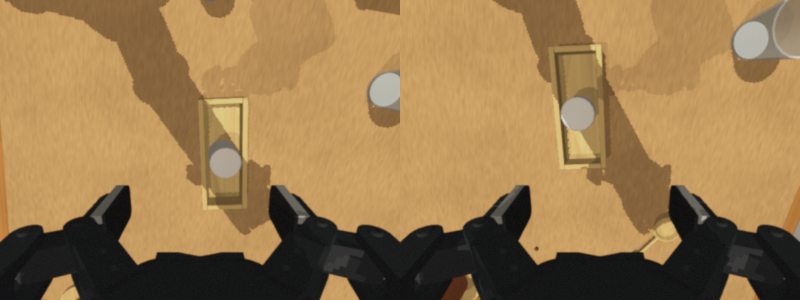

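The wrist views show the tray at about (200-247, 97-208) on the left and (550-607, 45-168) on the right, with the squat jar mid-tray. I'll enlarge both to get the corners.

```bash
python3 - <<'E'
import cv2,numpy as np; from h import *
out=[]
for n,b in(("wa",(300,140,420,350)),("wb",(230,60,350,280))):
    s=dict(np.load(f"pics/{n}.npz")); x0,y0,x1,y1=b
    hs=cv2.cvtColor(s["frame"],cv2.COLOR_RGB2HSV)
    m=(hs[...,0]>=19)&(hs[...,0]<33)&(hs[...,1]>60)
    c=s["frame"][y0:y1,x0:x1]; k=np.dstack([m[y0:y1,x0:x1]*255]*3).astype(np.uint8)
    p=np.hstack([c,k]); out.append(cv2.resize(p,(400,int(p.shape[0]*400/p.shape[1])),interpolation=3)[:390])
H=max(o.shape[0] for o in out); im=np.hstack([np.pad(o,((0,H-o.shape[0]),(0,0),(0,0))) for o in out])
cv2.imwrite("pics/tr.png",im[:,:,::-1])
E
```

```text
(no output)
```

View pics/tr.png

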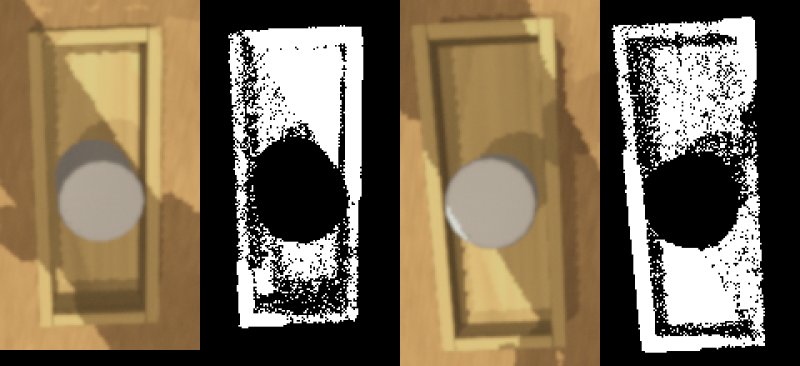

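The tray's outer rim corners are clear in both crops, so I'll triangulate them. The squat jar is roughly mid-tray.

```bash
python3 - <<'E'
import cv2,numpy as np; from h import *
A=dict(np.load("pics/wa.npz"));B=dict(np.load("pics/wb.npz")); k=1.6667
a=np.array([(30.5,32),(161.5,27),(157,319),(41,326)])/k+(300,140)
b=np.array([(14,25),(153.5,18),(165,343),(43,349)])/k+(230,60)
P=[]
for u,v in zip(a,b):
    p,r=tri([ray(A,u),ray(B,v)]); print(p.round(4),round(r,4),plane(A,u,.04).round(4),plane(B,v,.04).round(4))
    P.append((plane(A,u,.04)+plane(B,v,.04))/2)
P=np.array(P);d=np.roll(P,-1,0)-P
print("ctr",P.mean(0),np.linalg.norm(d,axis=1),np.degrees(np.arctan2(d[:,1],d[:,0])))
print("squat",tri([ray(A,np.array((101,201))/k+(300,140)),ray(B,np.array((491-400,202))/k+(230,60))]))
E
```

```text
[ 0.4624 -0.2238  0.0388] 0.0002 [ 0.4625 -0.2235  0.04  ] [ 0.4625 -0.2241  0.04  ]
[ 0.5332 -0.2099  0.0387] 0.0001 [ 0.5329 -0.21    0.04  ] [ 0.5333 -0.21    0.04  ]
[ 0.5668 -0.3844  0.0407] 0.0002 [ 0.567  -0.3849  0.04  ] [ 0.567  -0.3845  0.04  ]
[ 0.4961 -0.398   0.0439] 0.0005 [ 0.4962 -0.4007  0.04  ] [ 0.4959 -0.3991  0.04  ]
ctr [ 0.51465901 -0.30461302  0.04      ] [0.07196639 0.17793432 0.07254562 0.17925789] [  11.07283567  -79.02641407 -167.88324712  100.79302875]
squat (array([ 0.51475081, -0.30593434,  0.06333071]), np.float64(0.00046481791076844234))
```

The tray centre is (0.5147,-0.3046) with yaw 0.193, and the rim reads z≈0.040. The sizes come to 72×179 mm and the squat jar is centred, so all of it fits. Now the jar goes to the -y end.

```bash
cat >> h.py <<'E'
YAW=.193; C=np.array([.5147,-.3046]); TY=np.array([-np.sin(YAW),np.cos(YAW)])
def pickplace(bot,eoat,readout,src,a,dst):
    g=.049; up=.155
    bot.movep([*src,up],Rz(a)); eoat.grip(.085,40)
    bot.servo_line([*src,g],v=.15); w=eoat.grip(0,40); o=readout.observe(); print("grip",o["finger_gap"],o["grasp_force"],o["time_s"])
    if not .043<o["finger_gap"]<.053: print("BAD GRASP"); return
    bot.servo_line([*src,up],v=.2)
    bot.movep([*dst,up],Rz(YAW)); bot.servo_line([*dst,g+.016],v=.2)
    print("stop",bot.servo_line([*dst,g+.006],v=.03,f_stop=6)); o=readout.observe(); print(o["tool_pos"],o["force"])
    eoat.grip(.08); bot.servo_line([*dst,.16],v=.2); print(readout.observe()["time_s"])
E
python3 - <<'E'
from station import bot, eoat, readout, optics, workorder
from h import *
pickplace(bot,eoat,readout,(.4538,-.0604),.193,C-.054*TY)
E
```

```text
grip 0.04753683882740389 40.39373338222504 6.8417
stop True
[ 0.52582105 -0.35843649  0.05756819] [0.27199733 0.86179754 4.7061133 ]
10.7333
```

```bash
python3 - <<'E'
from station import bot, eoat, readout, optics, workorder
from h import *
pickplace(bot,eoat,readout,(.4355,.1318),-.028,C+.054*TY)
bot.movep([.53,.06,.27],Rz(0)); a=wsnap(optics,readout)
bot.servo_line([.53,.0,.27],v=.2); b=wsnap(optics,readout)
t=optics.snapshot("top")["frame"]
np.savez("pics/ka.npz",**a);np.savez("pics/kb.npz",**b)
im=np.zeros((560,800,3),np.uint8); im[:300]=np.hstack([cv2.resize(x["frame"],(400,300),interpolation=3) for x in(a,b)])
im[300:560,:400]=cv2.resize(t[225:290,400:500],(400,260)); sc=optics.snapshot("scene")["frame"]; im[300:560,400:]=cv2.resize(sc[140:230,210:350],(400,260))
cv2.imwrite("pics/k.png",im[:,:,::-1]); print(readout.observe()["time_s"])
E
```

```text
grip 0.04752302097419857 40.79996645450592 14.0583
stop True
[ 0.50577699 -0.25229667  0.05762998] [0.58907689 0.72871246 4.29708532]
18.2333
20.1417
```

View pics/k.png

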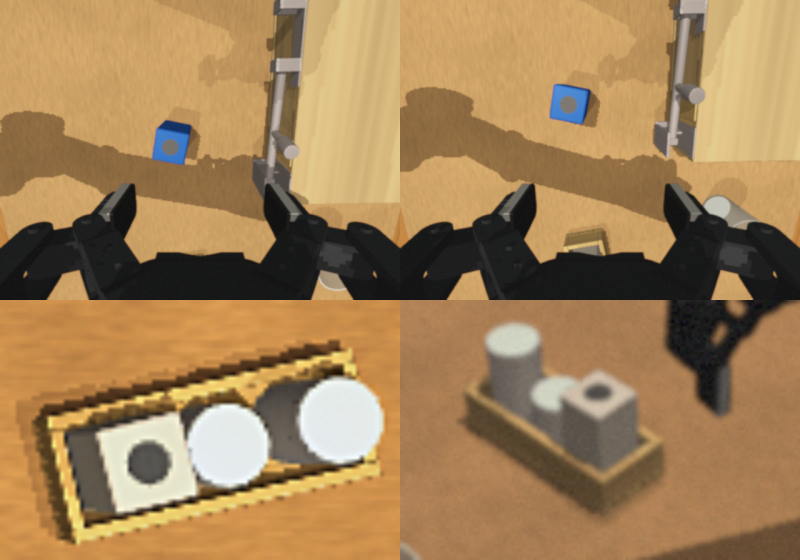

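The top and scene crops show the jar and prop upright at either end of the squat jar. In the wrist views the knob's top is at a(466,243) and b(475,154). The roof's front edge runs (307,20)-(299,200) and (305,20)-(295,160) in the halved images.

```bash
python3 - <<'E'
import cv2,numpy as np; from h import *
A=dict(np.load("pics/ka.npz"));B=dict(np.load("pics/kb.npz"))
print("knob top",tri([ray(A,(466,243)),ray(B,(475,153.6))]))
for s,rows in((A,(40,100,160,300)),(B,(30,80,200,240))):
    h=cv2.cvtColor(s["frame"],cv2.COLOR_RGB2HSV).astype(int)
    pts=[]
    for r in rows:
        m=(h[r,:,2]>190)&(h[r,:,0]>16)&(h[r,:,1]>60)&(h[r,:,1]<150); c=[x for x in range(440,560) if m[x:x+40].all()]
        if c: pts.append(plane(s,(c[0],r),.122)); print(r,c[0],pts[-1].round(4))
b=cv2.resize(np.hstack([A["frame"][170:320,400:530],B["frame"][80:230,400:530]]),None,fx=3,fy=3,interpolation=3)
cv2.imwrite("pics/kz.png",b[:,:,::-1])
E
```

```text
knob top (array([0.63104516, 0.05371635, 0.15884633]), np.float64(6.664075438044956e-05))
40 490 [0.6474 0.1887 0.122 ]
100 484 [0.6478 0.1498 0.122 ]
160 478 [0.6483 0.1076 0.122 ]
300 465 [ 0.6504 -0.0063  0.122 ]
30 490 [0.6475 0.1349 0.122 ]
80 486 [0.6485 0.103  0.122 ]
200 474 [0.6492 0.0171 0.122 ]
240 471 [ 0.6503 -0.0149  0.122 ]
```

View pics/kz.png

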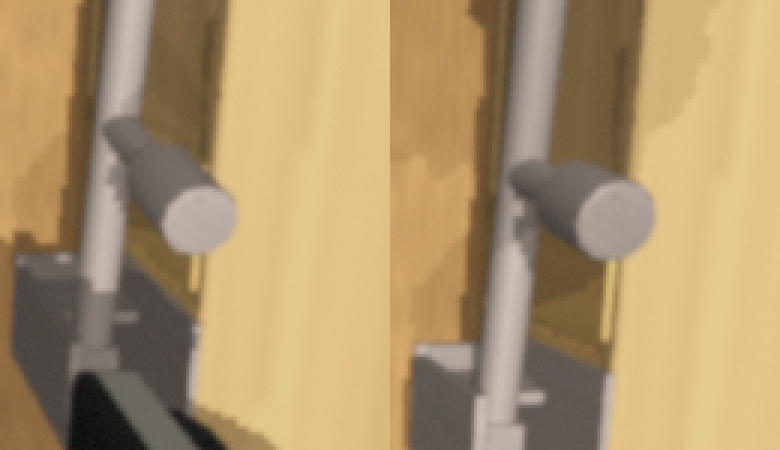

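The knob's middle is about (0.631,0.056,0.146), 18 mm in front of the roof edge at x≈0.649. The cupboard yaw is about 0.015 and the hinge about (0.645,0.303). Next I grip the knob, lift it and draw the bolt.

```bash
python3 - <<'E'
from station import bot, eoat, readout, optics, workorder
from h import *
k=.0147; n=np.array([np.cos(k),np.sin(k),0]); t=np.array([-np.sin(k),np.cos(k),0])
P=np.array([.631,.0555,.139])
def st(m):
    o=readout.observe(); print(m,o["tool_pos"].round(4),o["force"].round(2),round(o["finger_gap"],4),round(o["grasp_force"],1),round(o["time_s"],2))
eoat.grip(.055,40); bot.movep(P+[0,0,.07],Rz(k)); print(bot.servo_line(P,v=.1,f_stop=8)); st("down")
eoat.grip(0,40); st("grip")
o=readout.observe()
if .014<o["finger_gap"]<.022:
    bot.servo_line(P+t*.009+[0,0,.0135],v=.03,f_stop=25); st("lift")
    bot.servo_line(P+t*.062+[0,0,.0135],v=.06,f_stop=20); st("draw")
a=wsnap(optics,readout); sc=optics.snapshot("scene")["frame"]
im=np.zeros((300,800,3),np.uint8); im[:,:400]=cv2.resize(a["frame"],(400,300)); im[:,400:]=cv2.resize(sc[220:370,250:450],(400,300),interpolation=3)
cv2.imwrite("pics/d.png",im[:,:,::-1])
E
```

```text
False
down [0.6315 0.0552 0.1396] [ 0.91 -0.72  0.68] 0.0547 0.0 21.94
grip [0.6309 0.0554 0.1396] [-2.05  0.15  4.43] 0.0167 38.9 22.37
lift [0.6305 0.065  0.1522] [-0.31 -0.63 -5.31] 0.0167 39.2 23.06
draw [0.6298 0.1175 0.1523] [-3.18 -1.75 -5.02] 0.017 39.2 24.09
```

View pics/d.png

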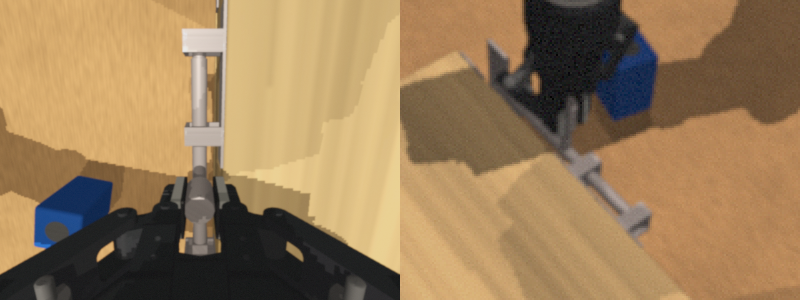

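The fingers hold the knob, forces are low, and it has moved about 62 mm towards the hinge. The picture shows the bolt drawn, with the knob between the pads. Next I swing the gate along its arc.

```bash
python3 - <<'E'
from station import bot, eoat, readout, optics, workorder
from h import *
H=np.array([.6455,.303]); k=.0147; o=readout.observe(); p=np.array(o["tool_pos"]); r=p[:2]-H
for th in(.06,.12,.18,.24,.31):
    c,s=np.cos(-th),np.sin(-th); q=H+np.array([[c,-s],[s,c]])@r
    hit=bot.servo_line([*q,p[2]],Rz(k-th),v=.04,f_stop=30)
    o=readout.observe(); print(th,hit,o["tool_pos"].round(4),o["force"].round(2),round(o["finger_gap"],4),round(o["grasp_force"],1),round(o["time_s"],2))
    if hit: break
bot.hold(.5); a=wsnap(optics,readout); T=optics.snapshot("top"); S=optics.snapshot("scene"); np.savez("pics/T2.npz",**T); np.savez("pics/S2.npz",**S)
im=np.zeros((600,800,3),np.uint8); im[:300,:400]=cv2.resize(a["frame"],(400,300)); im[:300,400:]=cv2.resize(S["frame"][220:370,250:450],(400,300),interpolation=3)
im[300:,:800]=cv2.resize(T["frame"][180:300,200:360],(800,600),interpolation=3)[:300]
cv2.imwrite("pics/g.png",im[:,:,::-1])
E
```

```text
0.06 False [0.6202 0.1188 0.153 ] [ 3.82 -0.94 -5.43] 0.0165 39.2 24.62
0.12 False [0.6085 0.1207 0.1527] [ 3.26 -2.05 -3.31] 0.0169 39.3 25.05
0.18 False [0.5974 0.1232 0.1526] [ 3.97 -1.09 -4.57] 0.0165 39.4 25.48
0.24 False [0.5866 0.1264 0.1525] [ 4.09 -2.65 -3.83] 0.0168 39.4 25.9
0.31 False [0.5744 0.131  0.1525] [ 4.87 -2.22 -3.5 ] 0.0171 39.4 26.38
```

View pics/g.png

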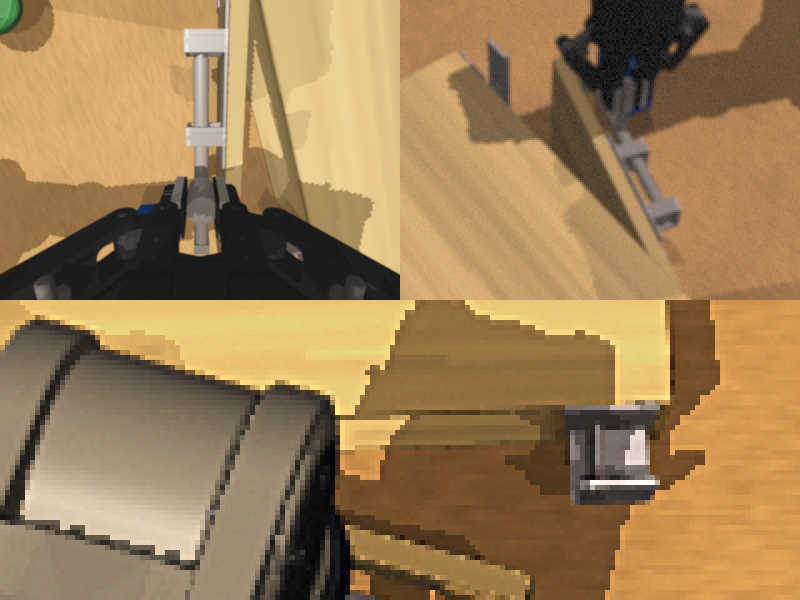

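The gate stands open with the fingers on the knob, and the keeper is empty. The free edge's inner corner in the top view is at about (306,235). I'll check the angle from that point and then hand in.

```bash
python3 - <<'E'
from station import bot, eoat, readout, optics, workorder
from h import *
T=dict(np.load("pics/T2.npz")); p=plane(T,(305.8,235),.118); H=np.array([.6455,.303]); d=p[:2]-H
th=np.arctan2(-d[0],-d[1])+.0147+13/277
print(p,np.linalg.norm(d),"gate angle",th); o=readout.observe(); print(o["joint_vel"].round(3).max(),o["grasp_force"],o["time_s"])
if .24<th<.39: print(workorder.sign_off())
E
```

```text
[0.57900697 0.02995195 0.118     ] 0.2810276838202281 gate angle 0.30050329986608837
-0.0 39.386619329452515 27.025
the job is handed in; nothing more can be done
None
```

I handed the job in at about 27 s of the 67 s allowed; I was not shown the verdict. The tall jar and prop stand upright in the tray either side of the squat jar, the bolt is drawn back, and the gate is held about 0.30 rad open (roughly 80 mm ajar) by the gripped knob.

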